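Load a filter cassette into the microscope's filter rack

TASK

Slide the rack's clear cover towards you as far as it will go (it is flat, so press on its top and pull), then take the spare filter cassette that stands on the table, the one of the same size as those in the rack, and set it upright into the free place in the row, fully down on the rack's floor before you let go. Do not shift, lift or tip the cassettes already stored, leave the wide cassette where it stands, and leave the cover open.

Things in the scene. Friction and masses are not known exactly. Their poses are not given: they have to be found in the camera images.
- rack: fixed rack, base 190 (x) x 200 x 12 mm, two upright cheeks along x at its ends (inner faces y = +-88, tops 98 mm over the table), reaching x = -140 to 50. Origin: on the table under the row's middle; x away from the robot, y along the row. Five places at y = -64, -32, 0, 32, 64, x = 0, floor 12 mm up. Rails 10 mm high at x = +-24 bound the row; above them it is open in front and behind
- cover (a joint): slide of the rack's clear flat cover, 70 (x) x 172 (y) x 5 mm, between the cheeks above the cassettes, its top 95 mm over the table. 0 = closed, right over the row; grows towards the robot (rack's -x) to the stop at 0.100 m. Starts at 0 to 0.02. It only slides, with about 1.5 N of friction, and stays where left
- cover_top (a point): centre of the cover's flat top face, moves with it; thin black ribs, 70 mm long along y, show where to press. Pressing with about 10 to 20 N with shut fingertips gives enough grip to pull it
- free_place: thin dark inlay on the rack's floor in the free place (one of the three middle ones), where the cassette goes. Origin: centre of the place on the floor, 12 mm over the table; axes as the rack's. The cassettes either side leave 34 mm in y for the 30 mm cassette, the rails 48 mm in x for its 44 mm
- spare: cassette to load, about 130 g, on the table, yaw within 0.8: black body 44 (x) x 30 (y) x 40 mm high, edges rounded 3 mm, round window in each y face; on top an aluminium grip block 26 (x) x 14 (y) x 32 mm high. Origin: centre of underside. Half a turn is the same. Its x goes along the rack's x. Grip across the 26 mm: in the row the neighbours' blocks stand 18 mm away in y
- stored0: stored cassette, same size and axes as spare, in the row in the rack; do not disturb. stored0 and stored3 are at the ends (y = -64 and 64), stored1 and stored2 in two of the middle places, in either order. Origin: centre of underside
- stored1: stored cassette, same size and axes as spare, in the row in the rack; do not disturb. stored0 and stored3 are at the ends (y = -64 and 64), stored1 and stored2 in two of the middle places, in either order. Origin: centre of underside
- stored2: stored cassette, same size and axes as spare, in the row in the rack; do not disturb. stored0 and stored3 are at the ends (y = -64 and 64), stored1 and stored2 in two of the middle places, in either order. Origin: centre of underside
- stored3: stored cassette, same size and axes as spare, in the row in the rack; do not disturb. stored0 and stored3 are at the ends (y = -64 and 64), stored1 and stored2 in two of the middle places, in either order. Origin: centre of underside
- wide_cassette: a cassette of the same make but 48 mm wide in y instead of 30, standing on the table beyond the spare; does not fit, leave it alone. Origin: centre of its underside

How it is judged:
By the outcome, as a careful person would: the job done as asked, in the order asked, and still so for the second after the job is handed in, with the robot touching nothing.
It also fails if it takes over 64 s, if anything falls off the work surface, if the arm or the gripper's body presses on something with over 40 N, if the wrist force passes 120 N, or if a joint passes its speed limit or range.

ROBOT

A 6-joint arm with a two-finger parallel gripper is mounted at the origin on the work surface. World frame = base frame: x ahead of the robot, y to its left, z up, the work surface at z = 0. Lengths are in m, angles in degrees, forces in N, time in s.
With the tool pointing down it reaches from about 0.25 to 0.725 m from the base axis. Payload 9.7 kg.
Tool frame: the origin (TCP) lies midway between the tips of the shut fingers; the grasp point (between the pads) lies 19 mm behind it; z points along the fingers, y is the direction in which the jaws open and shut (so a half turn about z gives the same grasp; the last joint's range is limited). The gripper opens to 85 mm and grips with 20 to 120 N. Pads are 22 mm wide; open, the fingers measure 114 mm over their backs; the gripper's body (76 mm by 85 mm) begins 54 mm behind the grasp point. The pads swing forward as they close: fully open they stand 13 mm farther back than shut.
Start: joints at [-64.343, 4.979, 10.078, 95.1, 0, 90], TCP at [0.238, -0.496, 0.231] pointing down, gripper open.
Joint ranges: [-179.16, 179.16], [-48.56, 103.87], [-65.8, 70.77], [-126.05, 130.52], [-82.76, 87.17], [-180, 180]. Speed limits (degrees/s): [127.2, 127.2, 147.25, 180, 180, 180].

INTERFACE

Orientations are given as [roll, pitch, yaw] about the fixed x, y, z axes, in that order (R = Rz(yaw) Ry(pitch) Rx(roll)).
In Python, from workcell import bot, camera, recognise gives the robot as it stands. The module is installed in compiled form; this text tells all that it offers.
- The arm moves only by the tool apply_moves, never from a script. Its argument "targets" is one flat list of numbers, 7 for each row, row after row: the shift along the world's x, y, z in units of 30 mm (1.0 is 30 mm), then the turn, a rotation vector about the world's x, y, z in units of 6 degrees (1.0 is 6 degrees), then the opening, from 0 (shut) to 1 (fully open). A call has 1 to 5 rows; each row is the pose to reach, as a shift and turn from the pose commanded when the call began; what a row does not reach only later rows make up. A row lasts 1/10 s, in which the tool goes at most 50 mm and 8.59 degrees, less where a joint would pass 70% of its speed; a pose out of reach is approached as far as the arm can. A call with a gripper value outside its range is refused whole. The fingers move at their own pace and stop on an object; "newtons" is the grip in N (left out, the last holds). Time passes only in rows, so rows that repeat a pose let the fingers close. It gives the time, the measured TCP pose, the force and the opening at its end, in the units of the state.
- bot.get_obs(): the state, without advancing time (a new reading comes with each control period).
- camera(name): name is "scene" or "top"; returns a dict with "img" (384x512x3 uint8, red, green, blue), "intrinsics" (3x3 intrinsics, pixels), "origin" and "rotation" of the camera in the world. Camera axes: x right, y up, looking along -z (the intrinsics and any distortion apply to the point x, -y, -z); pixel columns grow to the right and rows downward; lengths in m; the calibration is good to about 2 mm. A picture is of the moment at which its call begins. There is no depth.
- bot.job_done(): hands the job in, once; it reports no verdict.
Trained networks look in the newest picture that a camera, given by its name, has taken for a name from the list of things; names that differ only in an ending like _2 or _b are one class to them, and where a whole thing is asked for, a point or a joint stands for the part that bears it (a point fixed in the world has none). Each returns a list of dicts, best first, with "conf" (0 to 1); they miss things now and then, are a little off and sometimes report something else, mostly with a low value. They report only what shows in the picture. A call takes as long as a camera call.
- recognise(query, camera): "box" ([left, top, right, bottom] in pixels, round what is visible of it).
The state is a dict: "time": time; "q": joint angles; "qd": joint speeds; "joint_efforts": joint torques, N m; "ee_pos": TCP position; "tcp_rot": TCP orientation; "wrist_force": force on the tool from outside, world axes, zero at the start; "torque": the same for the moment, N m; "opening": finger opening in m.
Only numpy, scipy, OpenCV 4.12 (cv2) and the standard library are available. Lean on these libraries where they do the work, as an engineer would, in place of code of your own. Each camera call takes 0.05 s, during which the arm holds its last target.

## Working session

There is one attempt and no reset: what is moved stays moved. The work goes in short steps, Python scripts to look and compute and a tool call to move; the robot and the scene stay as the last step left them, time stands still between calls to the robot, and variables do not carry over. Pictures are saved under pics/ and viewed, and the job is handed in when it is done.

Besides the shell and the picture viewer there is one more tool, called as name(argument=value, ...) on one line, values as JSON. apply_moves: Moves the arm, as the interface text tells. Its arguments: {"type":"object","properties":{"targets":{"type":"array"},"newtons":{"type":"number"}},"required":["targets"]}

```bash
mkdir -p pics
python3 - <<'E'
from workcell import bot, camera, recognise
import cv2, numpy as np
for n in ("scene","top"):
    c=camera(n); cv2.imwrite(f"pics/{n}0.png",c["img"][:,:,::-1]); np.savez(f"{n}0.npz",**c)
    print(n,c["intrinsics"],c["origin"],c["rotation"],[k for k in c])
    for q in ("rack","cover_top","cover","free_place","spare","wide_cassette","stored0"):
        print(q,[(np.round(d["box"],1).tolist(),round(d["conf"],2)) for d in recognise(q,n)][:5])
print(bot.get_obs())
E
```

```text
scene [[462.10599012   0.         259.22647575]
 [  0.         462.10599012 194.13054915]
 [  0.           0.           1.        ]] [ 1.11315795 -0.1602726   0.8027742 ] [36.27578348 -0.76497026 80.32432827] ['img', 'intrinsics', 'origin', 'rotation']
rack [([292.9, 138.6, 408.3, 246.5], 0.86)]
cover_top [([302.9, 176.8, 397.2, 210.6], 0.94)]
cover [([304.9, 175.9, 395.9, 211.2], 0.89)]
free_place [([353.8, 214.9, 365.8, 228.9], 0.71)]
spare [([148.7, 169.5, 170.6, 204.9], 0.79)]
wide_cassette [([154.1, 241.0, 185.4, 280.2], 0.68)]
stored0 [([367.1, 208.1, 381.8, 230.6], 0.92), ([304.4, 207.7, 323.4, 222.9], 0.85), ([154.0, 245.8, 184.8, 280.5], 0.67), ([319.2, 207.4, 341.6, 229.3], 0.6), ([337.5, 207.0, 357.2, 227.0], 0.5)]
top [[491.51100149   0.         253.00307937]
 [  0.         491.51100149 187.40676643]
 [  0.           0.           1.        ]] [ 0.47183407 -0.04839231  1.0896515 ] [  7.34577144  -0.21259596 -90.52904738] ['img', 'intrinsics', 'origin', 'rotation']
rack [([107.2, 138.1, 230.1, 250.4], 0.7)]
cover_top [([127.4, 151.7, 216.1, 203.2], 0.85)]
cover [([128.5, 153.6, 218.5, 203.8], 0.74), ([338.0, 226.3, 360.2, 250.6], 0.38)]
free_place []
spare [([338.7, 224.2, 360.1, 249.9], 0.72)]
wide_cassette [([326.2, 141.1, 357.5, 173.7], 0.6)]
stored0 []
{'time': 0.8, 'q': array([-6.43430060e+01,  4.97749500e+00,  1.00798214e+01,  9.50993647e+01,
        1.14452294e-03,  8.99985109e+01]), 'qd': array([ 0.07317083, -0.02940357, -0.04444129,  0.0440321 , -0.06662896,
        0.01824906]), 'joint_efforts': array([-2.72870522e-03, -5.20037162e+01,  4.64848351e+01,  8.41273068e-04,
       -1.43113289e-04,  4.05052589e-06]), 'ee_pos': array([ 0.23814801, -0.49577385,  0.23131204]), 'tcp_rot': array([ 1.79997038e+02, -1.14444596e-03,  2.56584832e+01]), 'wrist_force': array([-0.29129634, -0.16542712, -0.5083661 ]), 'torque': array([ 0.05990887, -0.08856834,  0.03757629]), 'opening': 0.0853703985130514}
```

Run:
```python
import cv2
s=cv2.imread("pics/scene0.png"); t=cv2.imread("pics/top0.png")
cv2.imwrite("pics/s_full.png",s)
cv2.imwrite("pics/t_rack.png",cv2.resize(t[125:265,90:245],None,fx=5,fy=4.28*5/4.28*0.85,interpolation=cv2.INTER_CUBIC)[:600,:800])
cv2.imwrite("pics/s_rack.png",cv2.resize(s[130:255,285:415],None,fx=4.6,fy=4.6,interpolation=cv2.INTER_CUBIC))
a=cv2.resize(t[130:260,310:380],None,fx=4.6,fy=4.6,interpolation=cv2.INTER_CUBIC)
b=cv2.resize(s[160:290,130:200],None,fx=4.6,fy=4.6,interpolation=cv2.INTER_CUBIC)
cv2.imwrite("pics/sp.png",cv2.hconcat([a,b]))
cv2.imwrite("pics/t_full.png",t)
```

```text
(no output)
```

View pics/t_full.png

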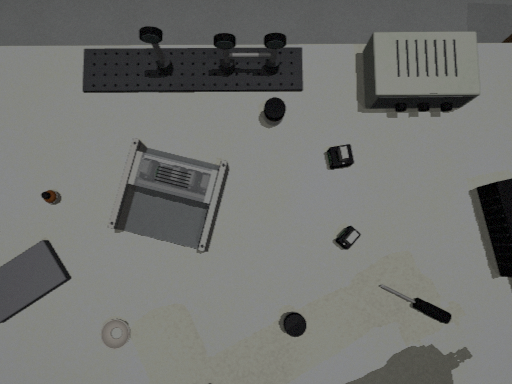

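View pics/t_rack.png

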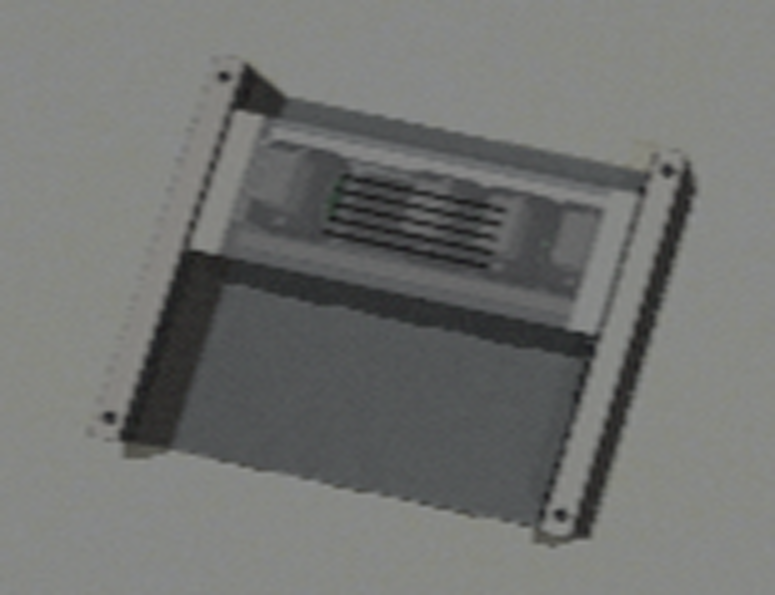

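View pics/s_rack.png

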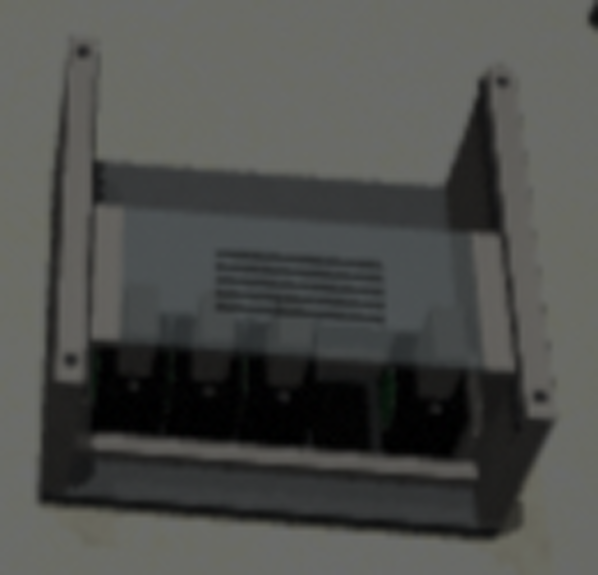

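View pics/sp.png

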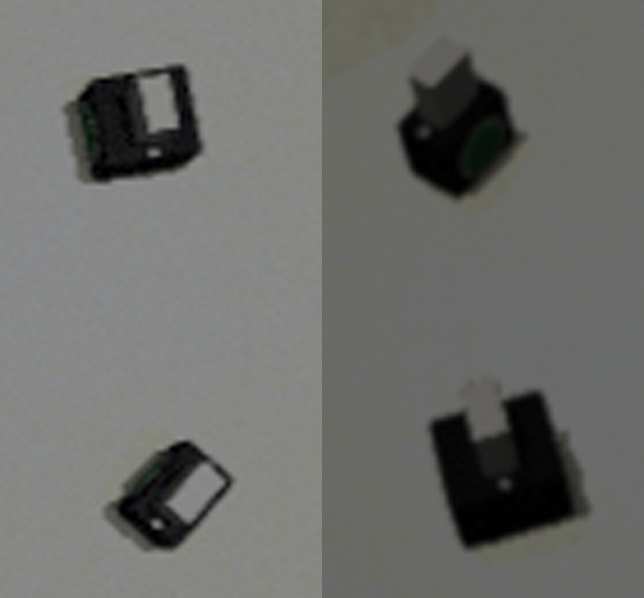

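View pics/s_full.png

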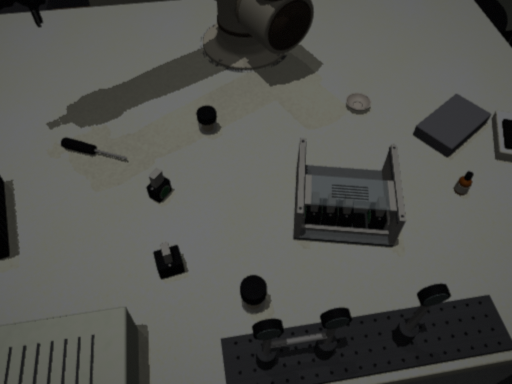

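```bash
cat > h.py <<'E'
import numpy as np, cv2
from scipy.spatial.transform import Rotation as R
from scipy.optimize import least_squares
def load(f): return dict(np.load(f))
def proj(c,P):
    P=np.atleast_2d(P); Rc=R.from_euler('xyz',c["rotation"],degrees=True).as_matrix()
    p=(P-c["origin"])@Rc; q=p*np.array([1,-1,-1]); u=q@c["intrinsics"].T
    return u[:,:2]/u[:,2:]
def ray(c,uv,z):
    Rc=R.from_euler('xyz',c["rotation"],degrees=True).as_matrix()
    K=c["intrinsics"]; d=np.array([(uv[0]-K[0,2])/K[0,0],-(uv[1]-K[1,2])/K[1,1],-1]); d=Rc@d
    return c["origin"]+d*(z-c["origin"][2])/d[2]
def tf(pose,L):
    L=np.atleast_2d(L).astype(float); a=pose[2]; c,s=np.cos(a),np.sin(a)
    return np.c_[pose[0]+c*L[:,0]-s*L[:,1], pose[1]+s*L[:,0]+c*L[:,1], L[:,2]]
def box(x0,x1,y0,y1,z0,z1):
    return [(x,y,z) for z in(z0,z1) for x,y in((x0,y0),(x1,y0),(x1,y1),(x0,y1))]
EDG=[(0,1),(1,2),(2,3),(3,0),(4,5),(5,6),(6,7),(7,4),(0,4),(1,5),(2,6),(3,7)]
def overlay(c,items,crop,sc,fn):
    x0,y0,x1,y1=crop
    im=cv2.resize(c["img"][y0:y1,x0:x1,::-1],None,fx=sc,fy=sc,interpolation=cv2.INTER_CUBIC)
    im=cv2.convertScaleAbs(im,alpha=1.6)
    for pose,bx,col in items:
        u=(proj(c,tf(pose,np.array(bx)/1000*1.0))-[x0,y0]+0.5)*sc-0.5
        for a,b in EDG: cv2.line(im,tuple(int(v*16) for v in u[a]),tuple(int(v*16) for v in u[b]),col,1,cv2.LINE_AA,4)
    cv2.imwrite(fn,im); print(im.shape)
E
python3 - <<'E'
from h import *
t=load("top0.npz"); s=load("scene0.npz")
pk={ (50,100):(212,58),(50,88):(243,65),(-140,100):(93,432),(-140,88):(122,440),(50,-88):(655,152),(50,-100):(690,160),(-140,-88):(540,535),(-140,-100):(575,540)}
L=np.array([[a,b,98] for a,b in pk])/1000; uv=np.array([((x+.5)/5-.5+90,(y+.5)/4.25-.5+125) for x,y in pk.values()])
r=least_squares(lambda p:(proj(t,tf(p,L))-uv).ravel(),[.5,.15,0]); print(r.x,r.fun.reshape(-1,2).round(1))
pose=r.x
its=[(pose,box(-140,50,88,100,0,98),(0,0,255)),(pose,box(-140,50,-100,-88,0,98),(0,0,255)),(pose,box(-35,35,-86,86,90,95),(0,255,0))]
overlay(t,its,(90,120,250,265),4,"pics/o1.png"); overlay(s,its,(280,125,420,260),4,"pics/o2.png")
# spare & wide: rough
for n,z,px in (("spare_top",.072,((200+.5)/4.6-.5+310,(487+.5)/4.6-.5+130)),("wide",.072,((155.5)/4.6-.5+310,100.5/4.6-.5+130))): print(n,ray(t,px,z))
E
```

```text
[ 0.63102781  0.10833557 -0.25302737] [[ 1.1 -0.3]
 [ 0.5 -0.6]
 [-0.8  1.4]
 [-0.8  1. ]
 [ 1.  -0.7]
 [-0.4 -1.2]
 [ 0.3 -0.1]
 [-0.9  0.2]]
(580, 640, 3)
(540, 560, 3)
spare_top [ 0.50118146 -0.25893894  0.072     ]
wide [ 0.677992   -0.24452683  0.072     ]
```

View pics/o1.png

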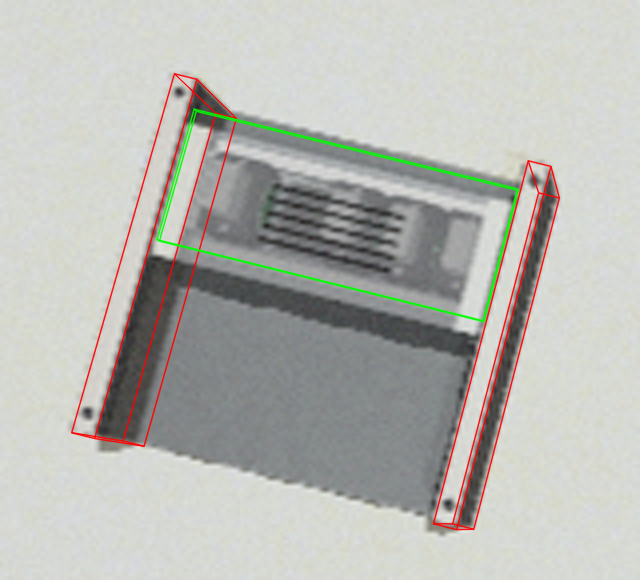

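View pics/o2.png

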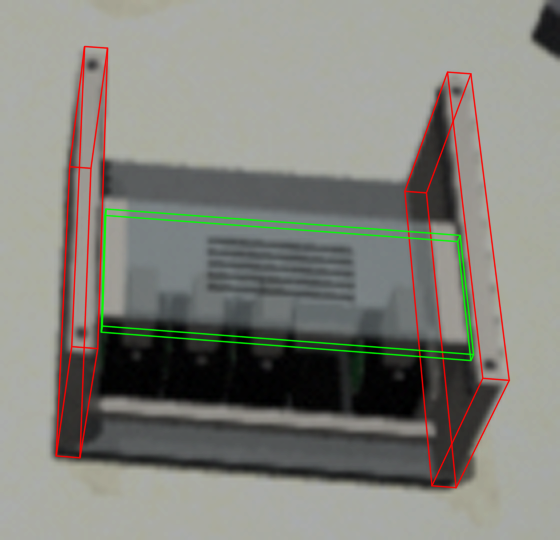

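```bash
cat > fit.py <<'E'
from h import *
t=load("top0.npz"); s=load("scene0.npz")
def cen(c,u,r=3):
    g=cv2.cvtColor(c["img"],cv2.COLOR_RGB2GRAY).astype(float); u=np.array(u,float)
    for _ in range(4):
        x,y=np.round(u).astype(int); w=g[y-r:y+r+1,x-r:x+r+1]
        W=np.clip(np.median(w)-12-w,0,None)
        # keep component connected to darkest near centre
        yy,xx=np.mgrid[-r:r+1,-r:r+1]; W=W*((xx**2+yy**2)<=2.5**2)
        u=np.array([(W*(xx+x)).sum()/W.sum(),(W*(yy+y)).sum()/W.sum()])
    return u
L=np.array([[39,94,98],[-129,94,98],[39,-94,98],[-129,-94,98]])/1000
def d(x,y,x0,y0,s=4): return ((x+.5)/s-.5+x0,(y+.5)/s-.5+y0)
ut=np.array([cen(t,d(*p,90,120)) for p in((179,92),(88,413),(533,181),(448,504))])
us=np.array([cen(s,d(*p,280,125)) for p in((490,365),(456,91),(81,332),(92,65))])
if __name__=="__main__":
    print(ut,us)
    for nm,f in (("t",lambda p:(proj(t,tf(p,L))-ut).ravel()),("s",lambda p:(proj(s,tf(p,L))-us).ravel())):
        r=least_squares(f,[.63,.11,-.25]); print(nm,r.x,r.fun.reshape(-1,2).round(2))
E
python3 fit.py
```

```text
[[134.33208955 142.57462687]
 [111.42216359 222.80738786]
 [223.12442396 164.77880184]
 [201.65044248 245.68584071]] [[401.92168675 215.75903614]
 [393.70535714 147.33928571]
 [299.89320388 207.70873786]
 [302.56551724 140.79310345]]
t [ 0.6321716   0.10875418 -0.2557554 ] [[ 0.04  0.5 ]
 [ 0.08 -0.44]
 [-0.24  0.35]
 [ 0.12 -0.37]]
s [ 0.63304393  0.10578925 -0.2531008 ] [[ 0.06 -0.31]
 [ 0.23  0.23]
 [-0.12 -0.11]
 [-0.17  0.25]]
```

Run:
```python
from fit import *
rk=least_squares(lambda p:np.r_[(proj(t,tf(p,L))-ut).ravel(),(proj(s,tf(p,L))-us).ravel()],[.63,.11,-.25]).x; print("rack",rk)
for c,px,pp in((t,d(335,228,90,120),[0.6321716,0.10875418,-0.2557554]),(s,d(281,268,280,125),[0.63304393,0.10578925,-0.2531008])):
    P=ray(c,px,.095); a=pp[2]; dd=P[:2]-pp[:2]; print("cover local",np.cos(a)*dd[0]+np.sin(a)*dd[1],-np.sin(a)*dd[0]+np.cos(a)*dd[1])
# spare: block top corners, top cam
q=[(205,457),(233,482),(195,525),(165,500)]
uv=np.array([d(*p,310,130,4.6) for p in q]); Lb=np.array([[13,7,72],[13,-7,72],[-13,-7,72],[-13,7,72]])/1000
r=least_squares(lambda p:(proj(t,tf(p,Lb))-uv).ravel(),[.5,-.26,-.75]); print(r.x,r.fun.round(1)); sp=r.x
its=[(sp,box(-22,22,-15,15,0,40),(0,0,255)),(sp,box(-13,13,-7,7,40,72),(0,200,0))]
overlay(t,its,(325,212,375,262),11,"pics/o3.png"); overlay(s,its,(135,160,185,210),11,"pics/o4.png")
a=cv2.imread("pics/o3.png");b=cv2.imread("pics/o4.png");cv2.imwrite("pics/o34.png",cv2.resize(cv2.hconcat([a,b]),None,fx=.72,fy=.72))
```

```text
rack [ 0.6323569   0.10730624 -0.25474108]
cover local -0.008371960540072318 -0.0015635110354942962
cover local -0.009227272004254248 0.0005966088526363168
[ 0.49941042 -0.25865998 -0.75449632] [ 0.4  0.4 -0.6 -0.4 -0.6 -0.4  0.8  0.4]
(550, 550, 3)
(550, 550, 3)
```

View pics/o34.png

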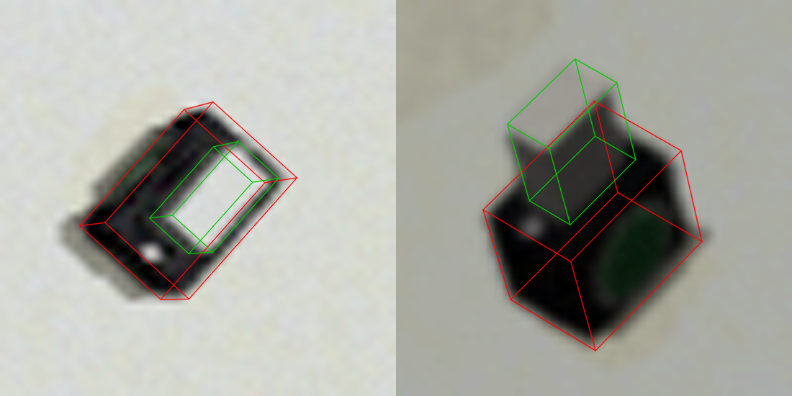

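Run:
```python
from fit import *
g=cv2.cvtColor(t["img"],cv2.COLOR_RGB2GRAY)
w=g[222:254,332:366]; print(w[8:28,2:28])
x0,y0=332,222
big=cv2.resize(w,None,fx=8,fy=8,interpolation=cv2.INTER_CUBIC)
dark=(big<75).astype(np.uint8)
# fill: body outline
cs,_=cv2.findContours(dark,cv2.RETR_EXTERNAL,cv2.CHAIN_APPROX_NONE); c=max(cs,key=cv2.contourArea)
fill=np.zeros_like(dark); cv2.drawContours(fill,[c],-1,1,-1)
hole=((big>120)&(fill>0)).astype(np.uint8)
n,lab,st,ce=cv2.connectedComponentsWithStats(hole)
for i in range(1,n): print(st[i],ce[i])
i=1+np.argmax(st[1:,4]); cc,_=cv2.findContours((lab==i).astype(np.uint8),cv2.RETR_EXTERNAL,cv2.CHAIN_APPROX_NONE)
rr=cv2.minAreaRect(cc[0]); ctr=(np.array(ce[i])+.5)/8-.5+[x0,y0]; print("white",ctr,rr[1][0]/8,rr[1][1]/8,rr[2])
P=ray(t,ctr,.072); print("pos",P)
b=cv2.boxPoints(rr); bw=[ray(t,(q+.5)/8-.5+[x0,y0],.072)[:2] for q in b]
for k in range(4):
    e=bw[(k+1)%4]-bw[k]; print(np.linalg.norm(e),np.arctan2(e[1],e[0]))
cv2.imwrite("pics/w.png",cv2.resize(cv2.cvtColor(big,cv2.COLOR_GRAY2BGR),None,fx=2,fy=2))
```

```text
[[135 135 134 133 131 132 130 107  72  56  34  30  24  14  16  26  21  24
   26  57  76  77  88 117 133 134]
 [133 132 133 133 130 131 107  74  61  35  29  16  12  11  27  12  31  42
   58 110 136 120  68  49 109 133]
 [133 131 135 133 129 106  71  60  37  40  37  11  13  17   8  23  39  55
  112 135 136 136 109  44  52 106]
 [134 133 133 132 106  72  59  36  47  40  20  25  13   6  19  32  47 106
  134 135 134 135 135 110  54  55]
 [131 133 132 109  75  64  38  42  37   6  21  15   3  19  32  46 103 135
  136 136 135 135 135 135 109  46]
 [134 133 111  72  68  43  34  27   7  19  17  10  16  34  43  84 123 135
  136 136 134 134 134 133 102  30]
 [134 133 111  71  57  33  30   6  20  25  19  23  34  42  81 121 133 136
  137 136 136 135 132 101  30  82]
 [133 133 106  58  30  23  14   5  23  23  22  32  40  63 113 136 136 136
  132 136 135 135 100  28  60 114]
 [131 106  51  11   5   7  16  27  26  19  15  37  59 108 135 137 133 135
  135 134 134 103  50  58 112 135]
 [ 73  58  17   0   2  20  26  26  11  27  31  46 104 134 135 134 136 135
  135 134 110  56  61 114 135 133]
 [ 74  44 
[... 692 characters left out ...]
6  23  21  20  23  63 111
  133 135 136 134 133 132 133 134]
 [136 135 133 134 117  87  85  69  38  14   1   9   7  21  27  46 105 134
  134 134 132 135 136 135 133 136]
 [137 136 136 137 134 117  87  85  68  44  26  17  18  26  52 108 133 135
  134 136 136 134 134 134 135 134]
 [135 134 135 134 136 134 117  89  89 100  97  81  80  82 116 134 133 133
  134 135 133 134 135 134 135 133]]
[ 93 173   7   6  28] [ 96.  175.5]
white [343.5625 243.5   ] 0.6187183856964111 0.6187183856964111 45.0
pos [ 0.48492106 -0.23873628  0.072     ]
0.0012853431676152004 -0.8096389504496985
0.0012553372310447908 -2.373775296823897
0.0012852029345131147 2.3318399784939405
0.0012551920169790677 0.7679298588466533
```

View pics/w.png

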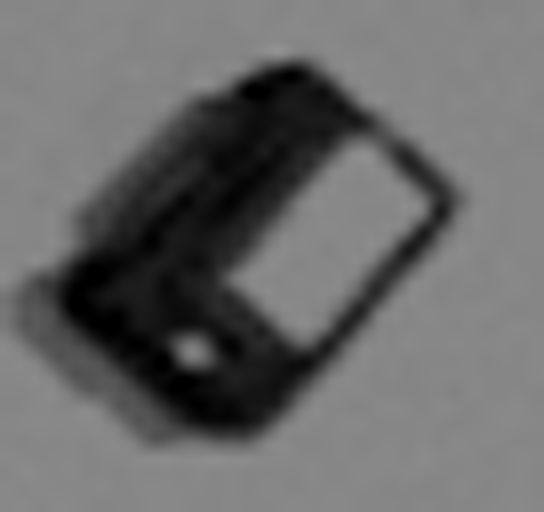

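Run:
```python
from fit import *
q=[(367,133),(430,195),(305,347),(228,277)]
uv=np.array([d(*p,332,222,16) for p in q]); Lb=np.array([[13,7,72],[13,-7,72],[-13,-7,72],[-13,7,72]])/1000
r=least_squares(lambda p:(proj(t,tf(p,Lb))-uv).ravel(),[.5,-.26,-.75]); print(r.x,r.fun.round(1)); sp=r.x
its=[(sp,box(-22,22,-15,15,0,40),(0,0,255)),(sp,box(-13,13,-7,7,40,72),(0,200,0))]
overlay(t,its,(325,212,375,262),11,"pics/o3.png"); overlay(s,its,(135,160,185,210),11,"pics/o4.png")
a=cv2.imread("pics/o3.png");b=cv2.imread("pics/o4.png");cv2.imwrite("pics/o34b.png",cv2.resize(cv2.hconcat([a,b]),None,fx=.72,fy=.72))
```

```text
[ 0.49930635 -0.25728092 -0.75804707] [-0.5 -0.4  0.6  0.4  0.1  0.2 -0.2 -0.1]
(550, 550, 3)
(550, 550, 3)
```

View pics/o34b.png

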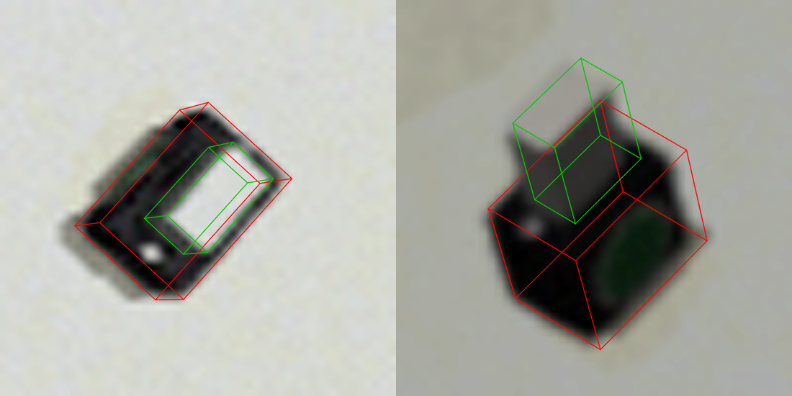

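apply_moves(targets=[0.89,1.4,0,0,0,1,0,1.78,2.8,0,0,0,2,0,2.67,4.2,0,0,0,3,0,3.56,5.6,0,0,0,4,0,4.45,7,0,0,0,5,0], newtons=40)

```text
time: 1.3
ee_pos: [0.3722, -0.2841, 0.2315]
tcp_rot: [180.0, 0.0, 55.9]
wrist_force: [1.5, -1.4, 0.7]
opening: 0.012
```

apply_moves(targets=[0.89,1.4,0,0,0,1,0,1.78,2.8,0,0,0,2,0,2.67,4.2,0,0,0,3,0,3.56,5.6,0,0,0,3.29,0,4.45,7,0,0,0,3.29,0])

```text
time: 1.8
ee_pos: [0.5059, -0.0737, 0.2315]
tcp_rot: [180.0, -0.0, 75.5]
wrist_force: [1.3, -1.3, -0.2]
opening: -0.0004
```

apply_moves(targets=[0.89,1.4,0,0,0,0,0,1.78,2.8,0,0,0,0,0,2.67,4.2,0,0,0,0,0,3.56,5.6,0,0,0,0,0,3.96,6.18,-1,0,0,0,0])

```text
time: 2.3
ee_pos: [0.6268, 0.1136, 0.2039]
tcp_rot: [179.7, -0.2, 75.6]
wrist_force: [0.0, -0.1, 0.1]
opening: -0.0
```

apply_moves(targets=[0,0,-1.5,0,0,0,0,0,0,-2.5,0,0,0,0,0,0,-3.1,0,0,0,0,0,0,-3.2,0,0,0,0,0,0,-3.2,0,0,0,0])

```text
time: 2.8
ee_pos: [0.6238, 0.1096, 0.1054]
tcp_rot: [-180.0, 0.0, 75.4]
wrist_force: [0.0, -0.4, -0.3]
opening: -0.0
```

Run:
```python
from workcell import bot, camera
from h import *
for n in ("scene","top"):
    c=camera(n); np.savez(f"{n}1.npz",**c)
t=load("top1.npz"); s=load("scene1.npz"); o=bot.get_obs()
print(o["ee_pos"],o["wrist_force"],o["tcp_rot"],o["q"])
P=o["ee_pos"]; print(proj(t,P),proj(s,P))
overlay(t,[],(90,110,250,265),3,"pics/a1.png"); overlay(s,[],(260,80,420,260),3,"pics/a2.png")
a=cv2.imread("pics/a1.png");b=cv2.imread("pics/a2.png");b=b[:,:480]
h=max(a.shape[0],b.shape[0]);pad=lambda m:cv2.copyMakeBorder(m,0,h-m.shape[0],0,0,0)
cv2.imwrite("pics/a12.png",cv2.resize(cv2.hconcat([pad(a),pad(b)]),None,fx=.83,fy=.83))
```

```text
[0.62460091 0.10966842 0.10695243] [0.07588042 0.65903128 0.06621281] [ 1.79890276e+02 -5.02042237e-02  7.53895578e+01] [9.95855865e+00 1.57393110e+01 8.66182277e+00 8.28018475e+01
 3.66225248e-05 1.14569049e+02]
[[172.29897857 175.2891624 ]] [[351.51339395 187.93779359]]
(465, 480, 3)
(540, 480, 3)
```

View pics/a12.png

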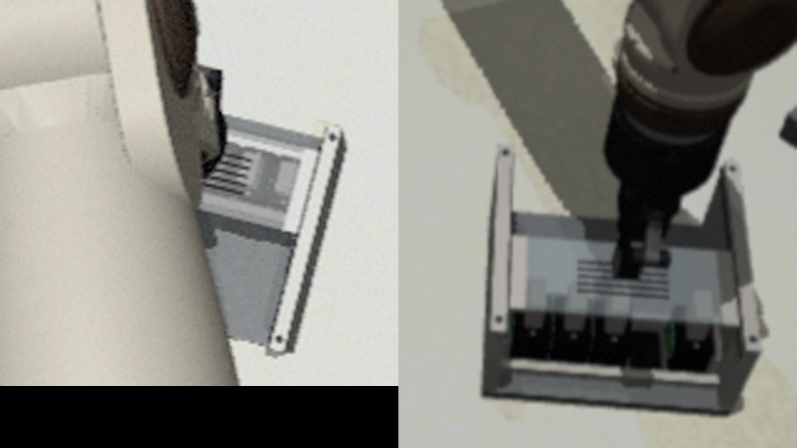

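apply_moves(targets=[0,0,-0.25,0,0,0,0,0,0,-0.35,0,0,0,0,0,0,-0.38,0,0,0,0,0,0,-0.38,0,0,0,0])

```text
time: 3.3
ee_pos: [0.6244, 0.1096, 0.095]
tcp_rot: [179.9, -0.0, 75.4]
wrist_force: [-1.6, -0.7, 5.5]
opening: 0.0001
```

apply_moves(targets=[0,0,-0.04,0,0,0,0,0,0,-0.07,0,0,0,0,0,0,-0.07,0,0,0,0])

```text
time: 3.6
ee_pos: [0.6253, 0.1094, 0.095]
tcp_rot: [179.7, -0.1, 75.4]
wrist_force: [-1.2, -2.8, 16.0]
opening: -0.0005
```

apply_moves(targets=[-0.2,0.05,0,0,0,0,0,-0.5,0.13,0,0,0,0,0,-0.8,0.21,0,0,0,0,0,-1.1,0.29,0,0,0,0,0])

```text
time: 4.0
ee_pos: [0.5925, 0.1179, 0.0949]
tcp_rot: [179.7, -0.1, 75.4]
wrist_force: [1.1, -3.6, 15.8]
opening: 0.0001
```

Run:
```python
from workcell import bot, camera
from h import *
c=camera("scene"); np.savez("scene2.npz",**c)
o=bot.get_obs(); print(o["ee_pos"],o["wrist_force"],o["tcp_rot"])
s=load("scene2.npz"); overlay(s,[],(270,100,420,250),4,"pics/b1.png")
```

```text
[0.59126549 0.11825647 0.09497246] [-1.18993549 -2.58252265 15.09745126] [ 1.79721610e+02 -5.80080481e-02  7.53770443e+01]
(600, 600, 3)
```

View pics/b1.png

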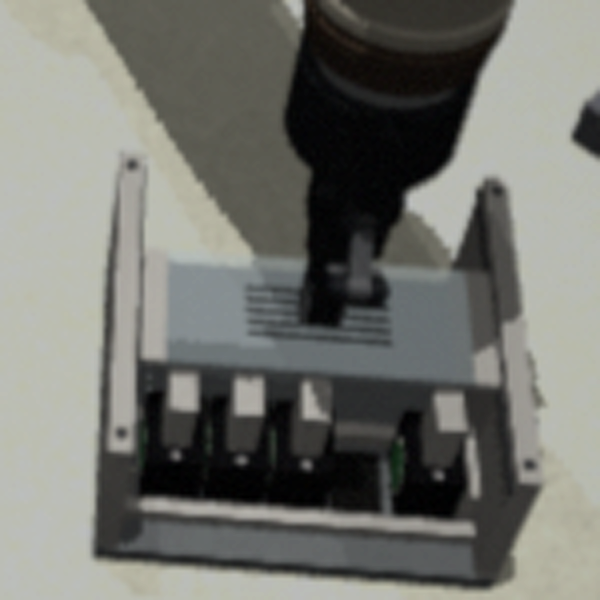

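apply_moves(targets=[-0.4,0.1,0,0,0,0,0,-0.8,0.21,0,0,0,0,0,-1.2,0.31,0,0,0,0,0,-1.5,0.39,0,0,0,0,0,-1.75,0.455,0,0,0,0,0])

```text
time: 4.55
ee_pos: [0.5398, 0.1316, 0.0949]
tcp_rot: [179.7, -0.1, 75.4]
wrist_force: [1.0, -4.9, 17.9]
opening: -0.0001
```

apply_moves(targets=[-0.1,0.026,0,0,0,0,0,-0.2,0.052,0,0,0,0,0,-0.3,0.078,0,0,0,0,0,-0.3,0.078,0,0,0,0,0])

```text
time: 4.95
ee_pos: [0.5322, 0.1343, 0.0949]
tcp_rot: [179.6, -0.1, 75.4]
wrist_force: [5.0, -1.7, 13.7]
opening: -0.0001
```

apply_moves(targets=[-0.07,0.018,0,0,0,0,0,-0.14,0.036,0,0,0,0,0,-0.14,0.036,0,0,0,0,0])

```text
time: 5.25
ee_pos: [0.5283, 0.1355, 0.095]
tcp_rot: [179.5, -0.2, 75.4]
wrist_force: [6.3, -2.1, 12.4]
opening: 0.0001
```

Run:
```python
from workcell import bot, camera
from h import *
c=camera("scene"); np.savez("scene3.npz",**c)
o=bot.get_obs(); print(o["ee_pos"],o["wrist_force"],o["tcp_rot"])
s=load("scene3.npz"); p=[0.63304393,0.10578925,-0.2531008]
overlay(s,[(p,box(-135,-65,-86,86,90,95),(0,255,0))],(270,100,420,250),4,"pics/b2.png")
```

```text
[0.52828558 0.13542535 0.09496341] [ 7.11282853 -2.29445791 12.61548102] [ 1.79540908e+02 -1.58145231e-01  7.53617058e+01]
(600, 600, 3)
```

View pics/b2.png

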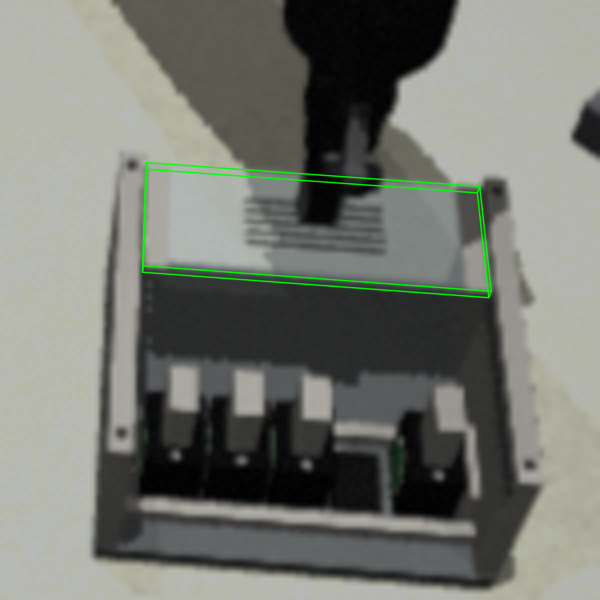

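apply_moves(targets=[0,0,0.5,0,0,0,0,0,0,2,0,0,0,0,0,-1,3.3,0,0,-1,0.5,-0.1,-2.6,3.6,0,0,-2,0.7,-0.2,-4.2,3.6,0,0,-3,0.7])

```text
time: 5.8
ee_pos: [0.5197, 0.0086, 0.2027]
tcp_rot: [179.8, -0.1, 57.3]
wrist_force: [1.1, -0.1, -0.7]
opening: 0.043
```

apply_moves(targets=[-0.1,-1.6,0,0,0,-1,0.7,-0.3,-3.2,0,0,0,-1.8,0.7,-0.4,-4.8,0,0,0,-1.8,0.7,-0.5,-6.4,-0.2,0,0,-1.8,0.7,-0.66,-7.8,-0.5,0,0,-1.8,0.7])

```text
time: 6.3
ee_pos: [0.499, -0.2269, 0.1857]
tcp_rot: [179.9, -0.0, 46.6]
wrist_force: [0.5, 0.2, 0.3]
opening: 0.06
```

apply_moves(targets=[0,-0.8,-0.5,0,0,0,0.7,0,-1.1,-1,0,0,0,0.7,0,-1.1,-1.3,0,0,0,0.7,0,-1.1,-1.3,0,0,0,0.7])

```text
time: 6.7
ee_pos: [0.4989, -0.2564, 0.1444]
tcp_rot: [-179.8, 0.0, 46.6]
wrist_force: [-0.2, -0.2, 0.2]
opening: 0.0599
```

Run:
```python
from workcell import bot, camera
from h import *
for n in ("scene","top"):
    c=camera(n); np.savez(f"{n}4.npz",**c)
o=bot.get_obs(); print(o["time"],o["ee_pos"],o["wrist_force"],o["tcp_rot"],o["opening"])
t=load("top4.npz");s=load("scene4.npz")
P=o["ee_pos"]; print(proj(t,P),proj(s,P))
overlay(t,[],(280,190,400,270),6,"pics/c1.png"); overlay(s,[],(100,110,220,230),5,"pics/c2.png")
```

```text
6.8 [ 0.49967376 -0.2563714   0.14627267] [ 0.187529   -0.01696325  0.34221037] [ 1.79999829e+02 -1.25786831e-02  4.66819886e+01] 0.060255018477571316
[[359.75933009 235.08402212]] [[150.16580874 147.84041949]]
(480, 720, 3)
(600, 600, 3)
```

View pics/c1.png

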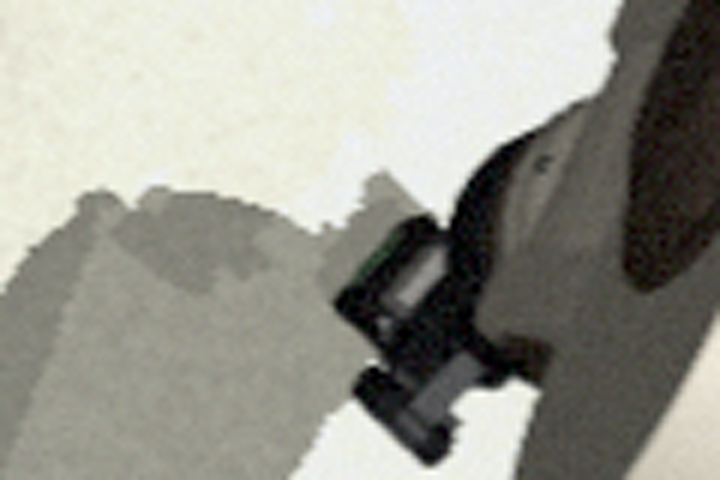

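View pics/c2.png

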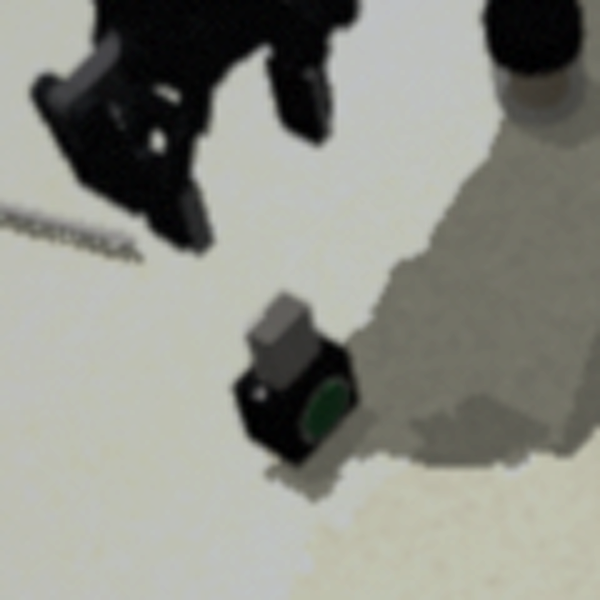

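apply_moves(targets=[0,0,-1,0,0,0,0.7,0,0,-2,0,0,0,0.7,0,0,-3,0,0,0,0.7,0,0,-3.3,0,0,0,0.7,0,0,-3.44,0,0,0,0.7])

```text
time: 7.3
ee_pos: [0.4996, -0.2568, 0.0428]
tcp_rot: [-180.0, -0.0, 46.7]
wrist_force: [-0.3, -0.4, 0.6]
opening: 0.0601
```

apply_moves(targets=[0,0,0,0,0,0,0.4,0,0,0,0,0,0,0.25,0,0,0,0,0,0,0.15,0,0,0,0,0,0,0.15,0,0,0,0,0,0,0.15], newtons=40)

```text
time: 7.8
ee_pos: [0.5003, -0.2579, 0.0444]
tcp_rot: [179.9, -0.1, 46.6]
wrist_force: [-0.4, 2.0, 6.3]
opening: 0.0251
```

Run:
```python
from workcell import bot, camera
from h import *
for n in ("scene","top"):
    c=camera(n); np.savez(f"{n}5.npz",**c)
o=bot.get_obs(); print(o["time"],o["ee_pos"],o["wrist_force"],o["tcp_rot"],o["opening"])
t=load("top5.npz");s=load("scene5.npz")
overlay(t,[],(310,200,390,270),5,"pics/d1.png"); overlay(s,[],(110,130,190,210),5,"pics/d2.png")
a=cv2.imread("pics/d1.png");b=cv2.imread("pics/d2.png")
h=400;pad=lambda m:cv2.copyMakeBorder(m,0,h-m.shape[0],0,0,0)
cv2.imwrite("pics/d12.png",cv2.hconcat([pad(a),pad(b)]))
```

```text
7.9 [ 0.50031995 -0.2579222   0.04440357] [-1.28853152  2.46754694  7.0131614 ] [ 1.79858192e+02 -6.22242779e-02  4.65965369e+01] 0.025118563198580506
(350, 400, 3)
(400, 400, 3)
```

View pics/d12.png

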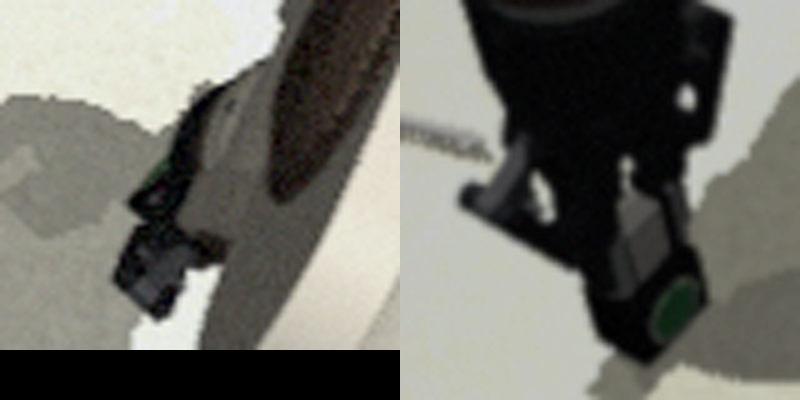

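apply_moves(targets=[0,0,0.2,0,0,0,0.15,0,0,0.7,0,0,0,0.15,0,0,1.7,0,0,0,0.15,0,0,3,0,0,0,0.15,0,0,4.3,0,0,0,0.15])

```text
time: 8.4
ee_pos: [0.4991, -0.2575, 0.174]
tcp_rot: [180.0, 0.0, 46.6]
wrist_force: [0.5, 0.0, -1.6]
opening: 0.0254
```

apply_moves(targets=[0.5,1.2,0.2,0,0,0.5,0.15,1,2.6,0.2,0,0,1.3,0.15,1.5,4,0.2,0,0,2.1,0.15,2,5.4,0.2,0,0,2.9,0.15,2.5,6.8,0.2,0,0,3.7,0.15])

```text
time: 8.9
ee_pos: [0.5748, -0.052, 0.1791]
tcp_rot: [179.9, -0.0, 69.0]
wrist_force: [0.6, -0.9, -0.9]
opening: 0.0253
```

apply_moves(targets=[0.5,1.4,0,0,0,0.6,0.15,1,2.8,0,0,0,1.1,0.15,1.5,4.2,0,0,0,1.1,0.15,2,5.6,0,0,0,1.1,0.15,2.2,6.38,0,0,0,1.1,0.15])

```text
time: 9.4
ee_pos: [0.641, 0.141, 0.1783]
tcp_rot: [180.0, -0.0, 75.5]
wrist_force: [-1.3, -1.1, -1.2]
opening: 0.0254
```

apply_moves(targets=[0,0,0,0,0,0,0.15,0,0,0,0,0,0,0.15])

```text
time: 9.6
ee_pos: [0.6404, 0.1381, 0.1781]
tcp_rot: [180.0, 0.0, 75.5]
wrist_force: [-0.0, -0.4, -0.8]
opening: 0.0254
```

Run:
```python
from workcell import bot, camera
from h import *
for n in ("scene","top"):
    c=camera(n); np.savez(f"{n}6.npz",**c)
o=bot.get_obs(); print(o["time"],o["ee_pos"],o["wrist_force"],o["tcp_rot"],o["opening"])
t=load("top6.npz");s=load("scene6.npz")
p=[0.63304393,0.10578925,-0.2531008]
Z=int(1000*(o["ee_pos"][2]-.0435)); yaw=np.radians(o["tcp_rot"][2]-90)
cp=[o["ee_pos"][0],o["ee_pos"][1],yaw]
its=[(cp,box(-22,22,-15,15,Z,Z+40),(0,0,255)),(cp,box(-13,13,-7,7,Z+40,Z+72),(0,200,0))]
overlay(s,its,(285,110,415,240),4.6,"pics/e2.png");overlay(s,[],(285,110,415,240),4.6,"pics/e3.png")
overlay(t,[],(90,110,250,265),3,"pics/e1.png")
```

```text
9.7 [0.64033136 0.13687534 0.17828187] [-0.47332127  0.12152561 -1.47384088] [1.79975504e+02 3.17919145e-03 7.53537789e+01] 0.02536587167007194
(598, 598, 3)
(598, 598, 3)
(465, 480, 3)
```

View pics/e2.png

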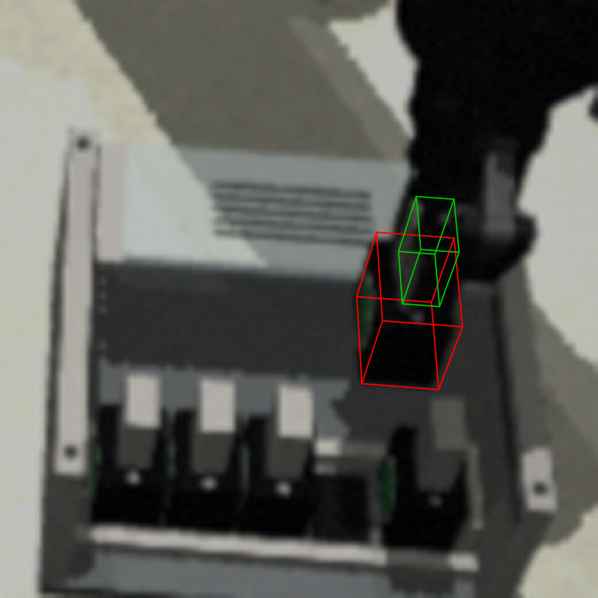

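View pics/e3.png

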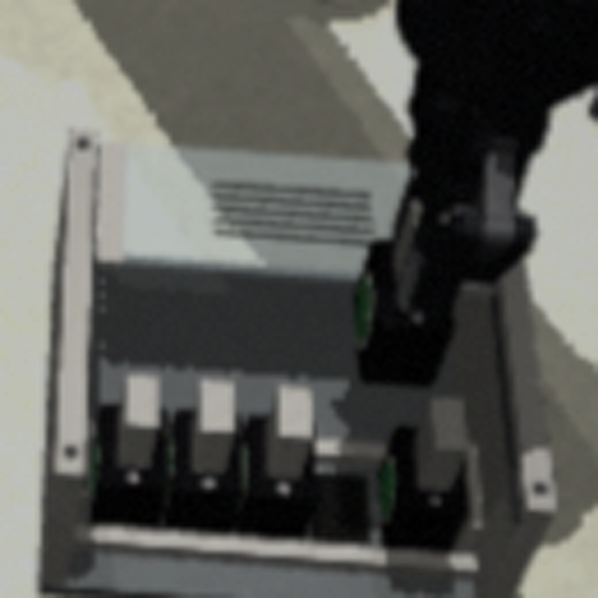

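View pics/e1.png

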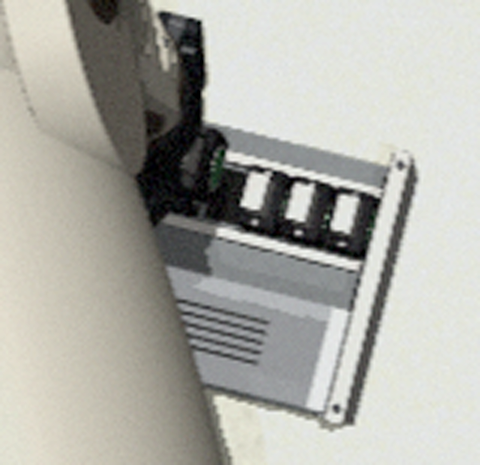

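```bash
cat > dots.py <<'E'
from h import *
def bright(c,u,r=4):
    g=cv2.cvtColor(c["img"],cv2.COLOR_RGB2GRAY).astype(float); u=np.array(u,float)
    for k in range(4):
        x,y=np.round(u).astype(int); yy,xx=np.mgrid[-2:3,-2:3]; w=g[y-2:y+3,x-2:x+3]
        W=np.clip(w-np.percentile(w,45)-8,0,None)*((xx**2+yy**2)<=5)
        if W.sum()==0: return None
        u=np.array([(W*(xx+x)).sum()/W.sum(),(W*(yy+y)).sum()/W.sum()])
    return u
d=lambda x,y:((x+.5)/4.6-.5+285,(y+.5)/4.6-.5+110)
E
python3 - <<'E'
from dots import *
s=load("scene6.npz"); p=[0.63304393,0.10578925,-0.2531008]
us=np.array([bright(s,d(*q)) for q in((133,478),(208,483),(283,488),(435,500))]); uh=bright(s,d(418,317)); print(us,uh)
Y=[-.064,-.032,0,.064]
for zz in (.052,.050,.040):
    for uu,y in zip(us,Y):
        P=ray(s,uu,zz)[:2]-p[:2]; a=p[2]; print(zz,y,(np.array([np.cos(a)*P[0]+np.sin(a)*P[1],-np.sin(a)*P[0]+np.cos(a)*P[1]])*1000).round(1))
# top pic dots of initial spare
E
```

```text
[[313.57450628 213.33752244]
 [329.96969697 214.52121212]
 [346.19179601 215.67960089]
 [379.42982456 217.87719298]] [375.37610619 178.54424779]
0.052 -0.064 [ 18.  -63.8]
0.052 -0.032 [ 17.8 -31.7]
0.052 0 [17.6 -0.1]
0.052 0.064 [16.7 64.5]
0.05 -0.064 [ 16.6 -63.6]
0.05 -0.032 [ 16.4 -31.4]
0.05 0 [16.2  0.3]
0.05 0.064 [15.4 65.1]
0.04 -0.064 [  9.8 -62.6]
0.04 -0.032 [  9.6 -30. ]
0.04 0 [9.4 2.1]
0.04 0.064 [ 8.5 67.8]
```

```bash
cat >> dots.py <<'E'
RS=[0.63304393,0.10578925,-0.2531008]
def held(s,uh,z,yawc,p=RS):
    P=ray(s,uh,z)[:2]-17.5e-3*np.array([np.cos(yawc),np.sin(yawc)]); D=P-p[:2]; a=p[2]
    return P,(np.array([np.cos(a)*D[0]+np.sin(a)*D[1],-np.sin(a)*D[0]+np.cos(a)*D[1]])*1000).round(1)
E
python3 - <<'E'
from dots import *
s=load("scene6.npz"); uh=bright(s,d(418,317))
for z in(.172,.1739,.176): print(z,held(s,uh,z,np.radians(-14.6)))
# initial spare from dot
s0=load("scene0.npz"); t0=load("top0.npz")
print([np.round(x,2) for x in (proj(s0,[.5,-.2577,.072]),proj(t0,[.5,-.2577,.072]))])
E
```

```text
0.172 (array([0.64009743, 0.13592654]), array([-0.7, 30.9]))
0.1739 (array([0.64147136, 0.13504762]), array([ 0.8, 30.4]))
0.176 (array([0.64298992, 0.13407619]), array([ 2.5, 29.9]))
[array([[156.  , 172.72]]), array([[352.51, 236.06]])]
```

apply_moves(targets=[0.013,0.048,-0.5,0,0,0,0.15,0.013,0.048,-1.2,0,0,0,0.15,0.013,0.048,-1.9,0,0,0,0.15,0.013,0.048,-2.4,0,0,0,0.15,0.013,0.048,-2.4,0,0,0,0.15])

```text
time: 10.2
ee_pos: [0.6397, 0.138, 0.1036]
tcp_rot: [-179.8, 0.1, 75.3]
wrist_force: [-0.8, -0.9, -1.6]
opening: 0.0251
```

apply_moves(targets=[0,0,0,0,0,0,0.15,0,0,0,0,0,0,0.15])

```text
time: 10.4
ee_pos: [0.6414, 0.1391, 0.1072]
tcp_rot: [179.9, -0.0, 75.4]
wrist_force: [0.9, 0.4, -0.5]
opening: 0.0252
```

```bash
cat > look.py <<'E'
import sys
from workcell import bot, camera
from dots import *
k=sys.argv[1]
for n in ("scene","top"):
    c=camera(n); np.savez(f"{n}{k}.npz",**c)
o=bot.get_obs(); print(o["time"],o["ee_pos"],o["wrist_force"],o["torque"],o["tcp_rot"],o["opening"])
t=load(f"top{k}.npz");s=load(f"scene{k}.npz")
Z=1000*(o["ee_pos"][2]-.0444); yaw=np.radians(o["tcp_rot"][2]-90)
X=RS[2]; g=[RS[0]-np.sin(X)*.032,RS[1]+np.cos(X)*.032,X]
its=[(g,box(-22,22,-15,15,Z,Z+40),(0,0,255)),(g,box(-13,13,-7,7,Z+40,Z+72),(0,200,0))]
overlay(s,its,(325,140,405,240),6,f"pics/f{k}a.png");overlay(s,[],(325,140,405,240),6,f"pics/f{k}b.png")
a=cv2.imread(f"pics/f{k}a.png");b=cv2.imread(f"pics/f{k}b.png");cv2.imwrite(f"pics/f{k}.png",cv2.resize(cv2.hconcat([b,a]),None,fx=.83,fy=.83))
overlay(t,[],(90,110,250,265),3,f"pics/f{k}t.png")
E
python3 look.py 7
```

```text
10.5 [0.6413613  0.13925551 0.10687285] [ 0.39739643  0.28555794 -1.19467796] [ 0.0147294  -0.04813395 -0.01327093] [ 1.79908845e+02 -4.62774952e-02  7.53885853e+01] 0.025555814311246382
(600, 480, 3)
(600, 480, 3)
(465, 480, 3)
```

View pics/f7.png

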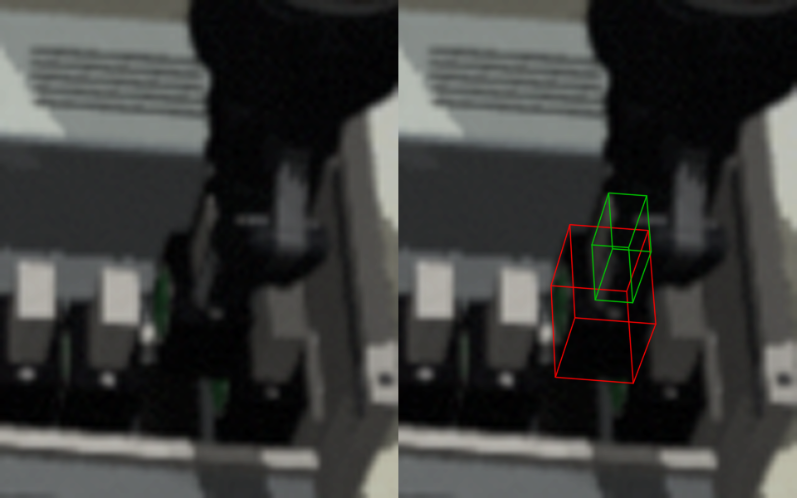

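View pics/f7t.png

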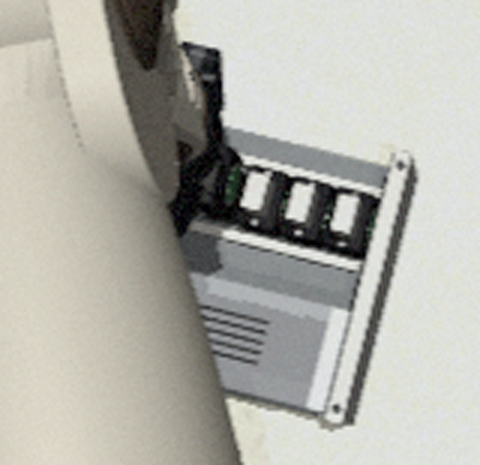

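Run:
```python
from dots import *
s=load("scene7.npz"); dd=lambda x,y:((x/.83+.5)/6-.5+325,(y/.83+.5)/6-.5+140)
uh=bright(s,dd(217,313)); print(uh)
g=cv2.cvtColor(s["img"],cv2.COLOR_RGB2GRAY); x,y=int(uh[0]),int(uh[1]); print(g[y-4:y+6,x-6:x+8])
for q in((28,375),(108,380),(272,394)):
    u=bright(s,dd(*q)); print(u,held(s,u,.052,RS[2]))
for z in(.1009,.1025,.104): print(z,held(s,uh,z,np.radians(-14.6)))
cr=s["img"][170:225,345:395,::-1]; cr=cv2.resize(cr,None,fx=11,fy=11,interpolation=cv2.INTER_CUBIC)
cv2.imwrite("pics/g7.png",np.clip(cr.astype(float)*4,0,255).astype(np.uint8))
```

```text
[367.8553719 202.5      ]
[[ 5  5 13 24 29 23  8  6  4  2  3  5  5  3]
 [ 5  5 14 23 28 20  5  3  2  4  4  4  4  3]
 [ 8  7 11 19 24 17  7  6  4  5  4  5  3  5]
 [ 8  7  8 14 20 15 13 11  7  4  2  4  1  5]
 [ 5  7  8  7 10 13 23 27 18  5  2  2  2  1]
 [ 7  8  7  8  5  8 21 28 19  4  3  2  4  5]
 [ 4  6  6  6  6  4  8  9  5  4  1  3  4  4]
 [ 3  1  3  2  3  3  5  4  3  3  4  1  2  2]
 [ 2  2  1  1  1  2  3  1  1  2  1  0  2  4]
 [ 2  0  3  2  3  2  2  2  1  1  2  0  1  7]]
[329.95037221 214.53101737] (array([0.62542552, 0.07496414]), array([  0.3, -31.8]))
[346.20210526 215.65789474] (array([0.63306896, 0.10572553]), array([ 0. , -0.1]))
[379.47058824 218.05882353] (array([0.64887077, 0.16840188]), array([-0.4, 64.6]))
0.1009 (array([0.6411867 , 0.13694349]), array([ 0.1, 32.2]))
0.1025 (array([0.64222401, 0.13627601]), array([ 1.3, 31.8]))
0.104 (array([0.64319648, 0.13565025]), array([ 2.4, 31.5]))
```

View pics/g7.png

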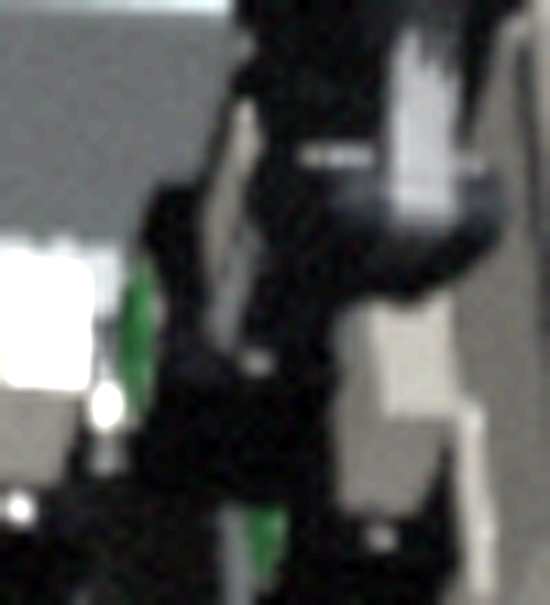

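apply_moves(targets=[-0.014,0.014,-0.1,0,0,0,0.15,-0.014,0.014,-0.35,0,0,0,0.15,-0.014,0.014,-0.6,0,0,0,0.15,-0.014,0.014,-0.6,0,0,0,0.15])

```text
time: 10.9
ee_pos: [0.6396, 0.1395, 0.0856]
tcp_rot: [-179.9, 0.1, 75.4]
wrist_force: [-0.2, -0.2, -0.8]
opening: 0.0252
```

apply_moves(targets=[0,0,-0.2,0,0,0,0.15,0,0,-0.45,0,0,0,0.15,0,0,-0.62,0,0,0,0.15,0,0,-0.62,0,0,0,0.15])

```text
time: 11.3
ee_pos: [0.6399, 0.1395, 0.0678]
tcp_rot: [-179.9, 0.0, 75.4]
wrist_force: [0.3, -0.2, -0.6]
opening: 0.0251
```

```bash
python3 look.py 8
python3 - <<'E'
from dots import *
s=load("scene8.npz");cr=s["img"][170:235,335:395,::-1]; cr=cv2.resize(cr,None,fx=9,fy=9,interpolation=cv2.INTER_CUBIC)
cv2.imwrite("pics/g8.png",np.clip(cr.astype(float)*4,0,255).astype(np.uint8))
E
```

```text
11.4 [0.64034358 0.13963871 0.06888039] [-0.67064101  0.11479939 -1.21694244] [ 0.00935171 -0.02761076 -0.01479568] [-1.79989753e+02  7.26782267e-03  7.53967154e+01] 0.025223355799610117
(600, 480, 3)
(600, 480, 3)
(465, 480, 3)
```

View pics/g8.png

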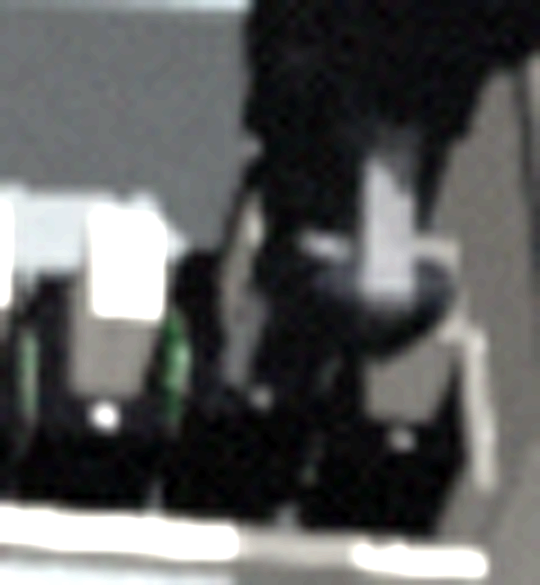

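Run:
```python
from dots import *
s=load("scene8.npz"); dd=lambda x,y:((x+.5)/9-.5+335,(y+.5)/9-.5+170)
for q,z in(((103,413),.052),((400,438),.052),((261,397),.0645),((261,397),.063)):
    u=bright(s,dd(*q)); print(u,held(s,u,z,RS[2])[1])
```

```text
[346.20578778 215.67738478] [ 0.1 -0. ]
[379.40740741 218.00617284] [-0.5 64.5]
[363.52195122 213.60487805] [ 0.7 31.2]
[363.52195122 213.60487805] [-0.3 31.5]
```

apply_moves(targets=[0.003,0.013,-0.1,0,0,0,0.15,0.003,0.013,-0.2,0,0,0,0.15,0.003,0.013,-0.3,0,0,0,0.15,0.003,0.013,-0.38,0,0,0,0.15,0.003,0.013,-0.4,0,0,0,0.15])

```text
time: 11.9
ee_pos: [0.6403, 0.14, 0.0566]
tcp_rot: [-180.0, 0.0, 75.4]
wrist_force: [0.3, 0.5, -0.5]
opening: 0.0253
```

apply_moves(targets=[0,0,-0.02,0,0,0,0.15,0,0,-0.04,0,0,0,0.15,0,0,-0.06,0,0,0,0.15,0,0,-0.06,0,0,0,0.15])

```text
time: 12.3
ee_pos: [0.6404, 0.1401, 0.0565]
tcp_rot: [180.0, -0.0, 75.4]
wrist_force: [-4.8, -0.7, 7.2]
opening: 0.0252
```

```bash
python3 look.py 9
python3 - <<'E'
from dots import *
s=load("scene9.npz");cr=s["img"][170:235,335:395,::-1]; cr=cv2.resize(cr,None,fx=9,fy=9,interpolation=cv2.INTER_CUBIC)
cv2.imwrite("pics/g9.png",np.clip(cr.astype(float)*4,0,255).astype(np.uint8))
E
```

```text
12.4 [0.6403836  0.14008781 0.05647444] [-4.91250195 -0.38433939  7.97596274] [-0.20239139  1.08643386 -0.06102985] [ 1.79970744e+02 -2.06316187e-02  7.53994708e+01] 0.025246391374074646
(600, 480, 3)
(600, 480, 3)
(465, 480, 3)
```

View pics/g9.png

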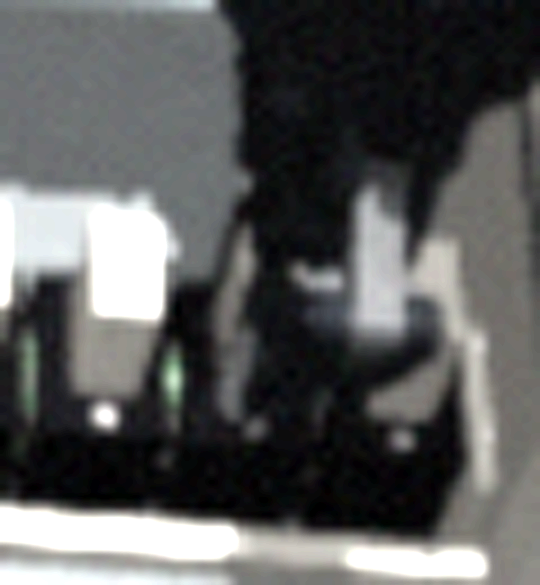

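apply_moves(targets=[-0.02,0.005,0.03,0,0,0,0.15,-0.02,0.005,0.03,0,0,0,0.15])

```text
time: 12.6
ee_pos: [0.6401, 0.1403, 0.0565]
tcp_rot: [180.0, -0.0, 75.4]
wrist_force: [-1.3, 0.0, 3.1]
opening: 0.0249
```

apply_moves(targets=[0,0,0,0,0,0,0.35,0,0,0,0,0,0,0.45,0,0,0,0,0,0,0.5,0,0,0,0,0,0,0.5])

```text
time: 13.0
ee_pos: [0.6399, 0.1402, 0.056]
tcp_rot: [-180.0, 0.0, 75.4]
wrist_force: [-0.1, -0.2, -0.6]
opening: 0.0429
```

apply_moves(targets=[0,0,0.2,0,0,0,0.5,0,0,0.7,0,0,0,0.5,0,0,1.5,0,0,0,0.5,0,0,2.8,0,0,0,0.5,0,0,4.2,0,0,0,0.5])

```text
time: 13.5
ee_pos: [0.6394, 0.1401, 0.1842]
tcp_rot: [-180.0, 0.0, 75.4]
wrist_force: [0.6, 1.1, -0.1]
opening: 0.0428
```

apply_moves(targets=[-0.5,-1.5,0.8,0,0,0,0.5,-1,-3,1,0,0,0,0.5,-1.5,-4.5,1,0,0,0,0.5,-2,-6,1,0,0,0,0.5,-2.5,-7.5,1,0,0,0,0.5])

```text
time: 14.0
ee_pos: [0.5641, -0.0864, 0.2139]
tcp_rot: [179.9, -0.0, 75.4]
wrist_force: [0.5, 0.0, -1.0]
opening: 0.0427
```

apply_moves(targets=[-0.5,-1.5,0,0,0,0,0.5,-1,-3,0,0,0,0,0.5,-1.5,-4.5,0,0,0,0,0.5,-2,-5,0,0,0,0,0.5,-2,-5,0,0,0,0,0.5])

```text
time: 14.5
ee_pos: [0.5035, -0.2371, 0.2138]
tcp_rot: [179.9, 0.0, 75.2]
wrist_force: [0.4, -0.4, -0.0]
opening: 0.0431
```

Run:
```python
from workcell import bot, camera, recognise
from dots import *
for n in ("scene","top"):
    c=camera(n); np.savez(f"{n}10.npz",**c)
    print(n,[(q,[(np.round(d["box"],0).tolist(),round(d["conf"],2)) for d in recognise(q,n)][:6]) for q in("free_place","spare","cover_top")])
o=bot.get_obs(); print(o["time"],o["ee_pos"],o["wrist_force"],o["opening"])
t=load("top10.npz");s=load("scene10.npz")
overlay(t,[],(100,120,245,265),4,"pics/h1.png"); 
its=[]
for y in(-64,-32,0,32,64):
    b=box(-13,13,y-7,y+7,52,84); its.append((RS,b,(0,0,255)))
overlay(s,its,(285,130,415,250),5.5,"pics/h2.png");overlay(s,[],(285,130,415,250),5.5,"pics/h3.png")
```

```text
scene [('free_place', []), ('spare', [([352.0, 195.0, 371.0, 233.0], 0.74)]), ('cover_top', [([305.0, 140.0, 395.0, 174.0], 0.78)])]
top [('free_place', []), ('spare', [([155.0, 159.0, 176.0, 187.0], 0.9)]), ('cover_top', [([117.0, 194.0, 204.0, 245.0], 0.57)])]
14.9 [ 0.5053631  -0.23397971  0.21214511] [ 0.07147637 -0.23948667 -1.37917941] 0.04240849866738864
(580, 580, 3)
(660, 715, 3)
(660, 715, 3)
```

View pics/h1.png

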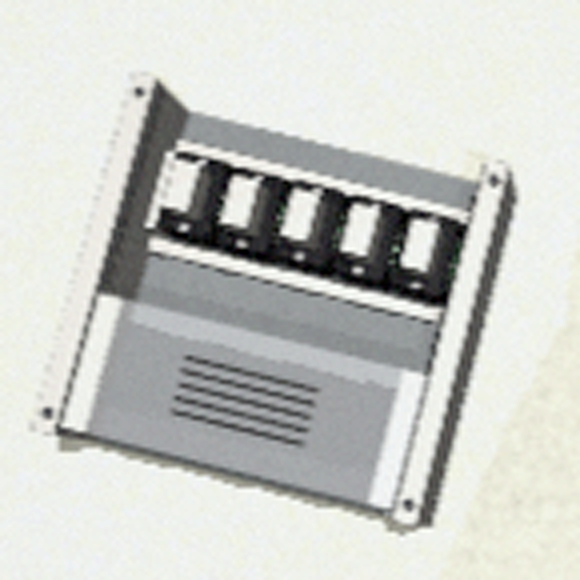

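View pics/h2.png

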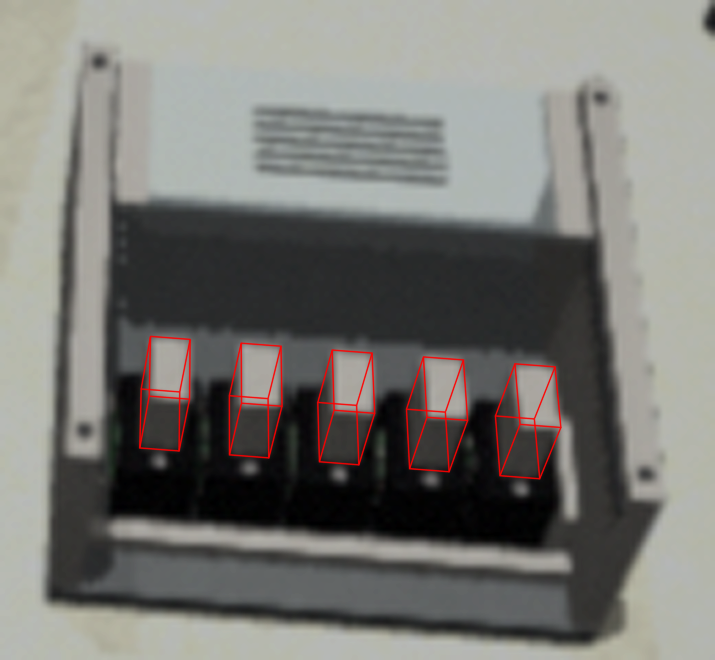

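View pics/h3.png

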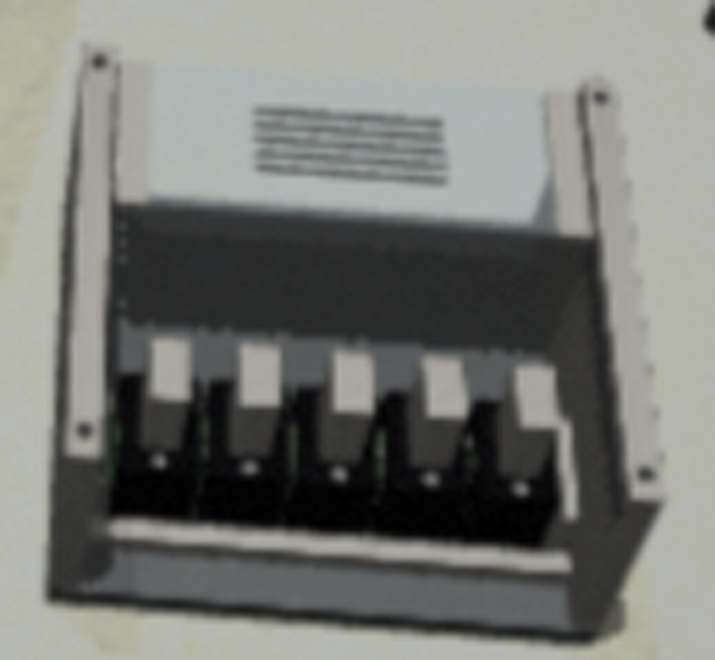

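Run:
```python
from workcell import bot
from dots import *
s=load("scene10.npz"); dd=lambda x,y:((x+.5)/5.5-.5+285,(y+.5)/5.5-.5+130)
for q in((159,461),(249,467),(340,474),(431,479),(521,489)):
    u=bright(s,dd(*q)); print(u.round(2),held(s,u,.052,RS[2])[1])
P=ray(s,dd(350,146),.095)[:2]-RS[:2];a=RS[2];print("cover",np.cos(a)*P[0]+np.sin(a)*P[1])
print(bot.job_done())
```

```text
[313.57 213.36] [  0.6 -63.8]
[329.95 214.51] [  0.3 -31.7]
[346.2  215.67] [ 0.1 -0.1]
[362.93 216.59] [-0.8 32.5]
[379.26 218.35] [ 0.4 64.1]
cover -0.09924791343754254
the job is handed in; nothing more can be done
None
```

The clear cover is open, the spare cassette is in the free place, and the job is handed in at about 15 s of the 64 s allowed.

- **Cover:** I pressed on it with about 15 N and pulled until it stopped moving under about 7 N of pull. The last picture puts it at 99 mm of 100 mm.
- **Spare cassette:** I gripped it across the 26 mm and lowered it into the free place (y = +32 mm). Before letting go, the tool height of 56.5 mm matched the rack's floor to within about 0.1 mm, and the floor pushed back with a few newtons.
- **One thing during insertion:** a sideways force of about 5 N appeared when the cassette touched down. I moved it back about 0.6 mm and pressed less before releasing, which brought the sideways force to about 1 N.
- **Spare's position:** the last scene picture shows it upright, 0.8 mm off in x and 0.5 mm off in y. That is about what the camera can resolve.
- **Stored cassettes:** three of them look unmoved, to within 0.1 mm. The one at y = +64 read up to 0.9 mm different from before. I take that as image noise because it was partly in the arm's shadow earlier and I felt no contact, but I could not confirm it.
- **Wide cassette and gripper:** I never went near the wide cassette, but I did not measure it again at the end. The gripper is left in free air, touching nothing.

The two cameras put the rack about 3 mm apart in y, so I aimed the insertion using the scene camera, measured against the stored cassettes.

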